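Close an ice bucket with its nested double lid, then lift the outer lid alone

ROBOT

A 7-joint arm with a two-finger parallel gripper is mounted at the origin on the work surface. World frame = base frame: x ahead of the robot, y to its left, z up, the work surface at z = 0. Lengths are in mm, angles in rad, forces in N, time in s.
With the tool pointing down it reaches from about 400 to 750 mm from the base axis. Payload 19.5 kg.
Tool frame: the origin (TCP) lies midway between the tips of the shut fingers; the grasp point (between the pads) lies 19 mm behind it; x points along the fingers, y is the direction in which the jaws open and shut, and the axes are right-handed (so a half turn about x gives the same grasp; the last joint's range is limited). The gripper opens to 85 mm and grips with 20 to 120 N. Pads are 22 mm wide; open, the fingers measure 114 mm over their backs; the gripper's body (76 mm by 85 mm) begins 54 mm behind the grasp point. The pads swing forward as they close: fully open they stand 13 mm farther back than shut.
Start: joints at [-1.185, 0.707, -0.028, 1.485, 0.022, 0.951, -0.075], TCP at [238.533, 523.156, 191.768] pointing down, gripper open.
Joint ranges: [-2.71, 2.71], [-0.32, 2.16], [-1.57, 1.52], [0, 2.45], [-1.46, 4.6], [0, 2.02], [-2.83, 2.83]. Speed limits (rad/s): [1.89, 1.89, 2.57, 2.57, 3.01, 3.01, 3.01].

INTERFACE

Orientations are given as a unit quaternion [w, x, y, z].
In Python, from workcell import ctrl gives the robot as it stands.
- The arm moves only by the tool send_rows, never from a script. Its argument "series" is a list of rows, each a list of 7 numbers: the gripper command: -1 is fully open, 1 is shut, values between are in proportion, then the shift along the tool's x, y, z in m, then the turn, a rotation vector about the tool's x, y, z in degrees. A call has 1 to 8 rows; each row is the pose to reach, as a shift and turn from the pose commanded when the call began, along the tool's axes at that moment; what a row does not reach only later rows make up. A row lasts 1/10 s, in which the tool goes at most 50 mm and 8.59 degrees, less where a joint would pass 70% of its speed; a pose out of reach is approached as far as the arm can. A call with a gripper value outside its range is refused whole. The fingers move at their own pace and stop on an object; the grip force is fixed at half the most. Time passes only in rows, so rows that repeat a pose let the fingers close. It gives the time, the measured TCP pose, the force and the opening at its end, in the units of the state.
- ctrl.read_state(): the state, without advancing time (a new reading comes with each control period).
- ctrl.camera(name): name is "side" or "top" or "wrist"; returns (picture, depth): 480x640x3 uint8, red, green, blue; 480x640 float32, mm along the optical axis (not along the pixel's ray), 0 where there is no reading.
- ctrl.camera_model(name): a dict with "fx", "fy", "cx", "cy" (pixels), "k1" (the pictures are not rectified: a ray, as slopes to the right and down, at radius r is drawn at 1 + k1 r^2 times it, then the intrinsics apply), "rvec" (rotation vector, rad) and "tvec" (3), from world to camera coordinates, as OpenCV has them. Camera axes: x right, y down, z forward; pixel columns grow to the right and rows downward; lengths in mm; the calibration is good to about 2 mm. A picture is of the moment at which its call begins: read the wrist's pose just before it. camera_model takes no time and is no camera call; for the wrist camera it gives the pose at the moment of the call.
- ctrl.finish_job(): hands the job in, once; it reports no verdict.
The state is a dict: "t": time; "q": joint angles; "qvel": joint speeds; "joint_torque": joint torques, N m; "position": TCP position; "tcp_rot": TCP orientation; "wrist_force": force on the tool from outside, world axes, zero at the start; "wrist_torque": the same for the moment, N m; "opening": finger opening in mm.
Only numpy, scipy, OpenCV 4.12 (cv2) and the standard library are available. Lean on these libraries where they do the work, as an engineer would, in place of code of your own. Each camera call takes 0.05 s, during which the arm holds its last target. There are 200 camera calls.

TASK

The ice bucket's two lids lie nested together on the steel table. Pick up the pair as one by the inner lid's flat tab, lower it gently onto the open ice bucket until it is fully seated, and let go of the tab; then, to show the seal for inspection, take the outer lid alone by its collar and lift it straight up, level, a few centimetres clear of the top of the tab, while the inner lid stays seated, flat and undisturbed. Finish still holding the outer lid up there above the bucket; do not push the bucket or the things around about.

Things in the scene. Friction and masses are not known exactly. Their poses are not given: they have to be found in the camera images.
- bucket_mouth (a point): Centre of the open mouth of the ice bucket, at rim height; z up. Upright round stainless steel bucket standing loose on the table, 120 mm outside diameter, 110 mm high, wall 5 mm (mouth 110 mm wide), about 2.5 kg.
- inner_tab (a point): The inner lid's grip: a flat black upright tab on the lid's axis, 12 mm thick along x, 24 mm wide along y; z up. Its top is 15 mm above this point. Nested, it stands 30 mm out of the outer lid's collar and this point is the middle of that exposed part, 69 mm above the table at the start. Lifting by it carries the outer lid along, resting on the inner lid without a latch.
- outer_collar (a point): Centre of the outer lid's upright round collar, on the lid's axis, half-way up; z up. Collar 44 mm outside, bore 36 mm, 32 mm high (16 mm above and below this point); the inner lid's tab sticks up freely through it. Nested, this point is 31 mm below the tab point; seated on the bucket, 24 mm above the rim.
- inner_lid: Inner lid, 0.20-0.31 kg; origin under its centre, tab point 69 mm above. White plug 104 mm in diameter, lower edge chamfered 5 mm, up to z 14 mm: enters the bucket's mouth with 3 mm play all round. Then a 118 mm steel flange, z 14 to 18, that sits on the bucket's rim (tab point then 55 mm, tab top 70 mm above the rim), a 30 mm boss to z 30, then the tab.
- outer_lid: Outer lid, steel, 0.14-0.23 kg; origin at the centre of its skirt's lower edge, collar point 30 mm above. Round plate 140 mm in diameter, z 10 to 14 mm, resting loosely on the inner lid's flange; skirt 134 mm wide inside goes loosely round the bucket.
- bucket: The ice bucket, whole; its origin is at the centre of its foot, z up.
- bowl: Bystander: steel mixing bowl, 170 mm wide, 65 mm high; origin under its centre.
- timer: Bystander: flat white kitchen timer, 62 x 70 x 20 mm; origin under its centre.
- ice_basket: Bystander: white slatted ice basket, 120 x 150 x 70 mm; origin under its centre.
- scoop: Bystander: aluminium ice scoop, about 200 mm long, 40 mm high, lying along its x axis; handle to -x; origin at the rear of its blade, on the table.
Mind the look-alikes: they are no part of the job. What is shaped like the inner_lid but red or yellow is not meant.

How it is judged (in metres and radians):
On the way, in this order (a step that is already met when the one before it is completed fails the run):
1. the nested pair is lifted off the table as one (height (world z) of inner_lid above 0.03 m and z of outer_collar in the frame of inner_tab between -0.035 and -0.028 m and horizontal distance between outer_collar and inner_tab below 0.008 m), for 0.1 s.
2. the nested pair is seated on the bucket and the inner lid's tab is let go (horizontal distance between inner_tab and bucket_mouth below 0.006 m and z of inner_tab in the frame of bucket_mouth between 0.052 and 0.058 m and z of outer_collar in the frame of inner_tab between -0.035 and -0.028 m and horizontal distance between outer_collar and inner_tab below 0.008 m and contact force between the fingers and inner_lid below 0.3 N), for 0.2 s.
At the end, for the whole second after the job is handed in: Inner lid seated on the bucket (6 mm off-axis, 3 mm in height, 0.05 rad), at rest, untouched; outer lid held still by the fingers alone, level (0.17 rad), collar centre over 100 mm above the rim (all of it above the tab), within 50 mm of the bucket axis; bucket upright (horizontal distance between inner_tab and bucket_mouth below 0.006 m and z of inner_tab in the frame of bucket_mouth between 0.052 and 0.058 m and angle between each of inner_lid, bucket's own z axis and vertical below 0.05 rad and linear speed of inner_lid below 0.02 m/s and z of outer_collar in the frame of bucket_mouth above 0.1 m and horizontal distance between outer_collar and bucket_mouth below 0.05 m and angle between outer_lid's own z axis and vertical below 0.17 rad and linear speed of outer_lid below 0.03 m/s and contact force between the fingers and outer_lid above 1 N and contact force between the fingers and inner_lid below 0.3 N and contact force between outer_lid and inner_lid below 0.1 N and contact force between outer_lid and bucket below 0.1 N); the arm keeps its last pose, push and grip.
It fails at once if the outer lid is taken off while the inner lid is not seated on the bucket, or the inner lid rises with it (z of outer_collar in the frame of inner_tab above -0.021 m and not (horizontal distance between inner_tab and bucket_mouth below 0.01 m and z of inner_tab in the frame of bucket_mouth between 0.049 and 0.061 m)).
It fails at once if the lids are dropped instead of lowered (contact force between the fingers and inner_lid below 0.3 N and linear speed of inner_lid above 0.4 m/s).
It fails at once if the bucket is pushed more than 20 mm or tipped (distance of bucket from where it was at the start of the episode above 0.02 m or angle between bucket's own z axis and vertical above 0.15 rad).
It fails at once if a bystander is moved more than 20 mm (distance of any of bowl, timer, ice_basket, scoop from where it was at the start of the episode above 0.02 m).
It also fails if it takes over 51 s, if anything falls off the work surface, if the arm or the gripper's body presses on something with over 40 N, if the wrist force passes 120 N, or if a joint passes its speed limit or range.

## Working session

There is one attempt and no reset: what is moved stays moved. The work goes in short steps, Python scripts to look and compute and a tool call to move; the robot and the scene stay as the last step left them, time stands still between calls to the robot, and variables do not carry over. Pictures are saved under pics/ and viewed, on a budget of 10 in all, crops included, one or two more only if the job needs it, and the job is handed in when it is done.

Besides the shell and the picture viewer there is one more tool, called after "Request:" as name(argument=value, ...), one argument or row to a line, values as JSON. send_rows: Moves the arm, as the interface text tells. Its arguments: {"type":"object","properties":{"series":{"type":"array"}},"required":["series"]}

```bash
mkdir -p pics; ls
cat > h.py <<'E'
import numpy as np,cv2
from workcell import ctrl
def cam(n):
    m=ctrl.camera_model(n); im,d=ctrl.camera(n); return m,im,d
def ray(m,u,v):
    p=np.array([(u-m['cx'])/m['fx'],(v-m['cy'])/m['fy']]); q=p.copy()
    for _ in range(20): q=p/(1+m['k1']*(q@q))
    R=cv2.Rodrigues(np.array(m['rvec'],float))[0]; t=np.array(m['tvec'],float).ravel()
    return -R.T@t, R.T@np.array([q[0],q[1],1.])
def onz(m,u,v,z):
    c,r=ray(m,u,v); return c+r*(z-c[2])/r[2]
def atd(m,u,v,d):
    c,r=ray(m,u,v); return c+r*d
def cloud(m,d):
    v,u=np.mgrid[0:480,0:640]
    p=np.stack([(u-m['cx'])/m['fx'],(v-m['cy'])/m['fy']],-1); q=p.copy()
    for _ in range(20): q=p/(1+m['k1']*(q**2).sum(-1,keepdims=True))
    R=cv2.Rodrigues(np.array(m['rvec'],float))[0]; t=np.array(m['tvec'],float).ravel()
    P=np.dstack([q[...,0]*d,q[...,1]*d,d])
    return (P-t)@R
E
python3 - <<'E'
from h import *
for n in ['top','side']:
    m,im,d=cam(n); cv2.imwrite(f'pics/{n}0.png',im[...,::-1]); np.savez(f'{n}0.npz',im=im,d=d,**m)
    print(n,ray(m,320,240))
s=ctrl.read_state(); print(s)
E
```

```text
pics
top (array([ 365.64146333,   24.64363035, 1438.30176715]), array([ 0.15691497, -0.00418341, -0.98765613]))
side (array([ 187.61913025, -937.49264953,  995.11151447]), array([ 0.28886389,  0.6888158 , -0.66508234]))
{'t': 0.1, 'q': array([-1.18467855,  0.70701817, -0.02761552,  1.48492301,  0.02199699,
        0.95089071, -0.07553286]), 'qvel': array([ 0.00049693, -0.00076807,  0.00064174, -0.00082762, -0.000722  ,
        0.0008103 , -0.00105306]), 'joint_torque': array([ 5.08346602e-04, -8.84266019e+01,  1.23673908e+00, -2.36449134e+01,
        1.71871239e-02,  5.13756400e-03,  4.03779222e-05]), 'position': array([238.45271755, 522.94344696, 191.39409637]), 'tcp_rot': array([ 0.69092648,  0.14979282,  0.69104947, -0.15044382]), 'wrist_force': array([1.1928224 , 1.23880582, 0.05184259]), 'wrist_torque': array([ 0.00956879, -0.02726172,  0.03286539]), 'opening': 85.33172045961105}
```

View pics/top0.png

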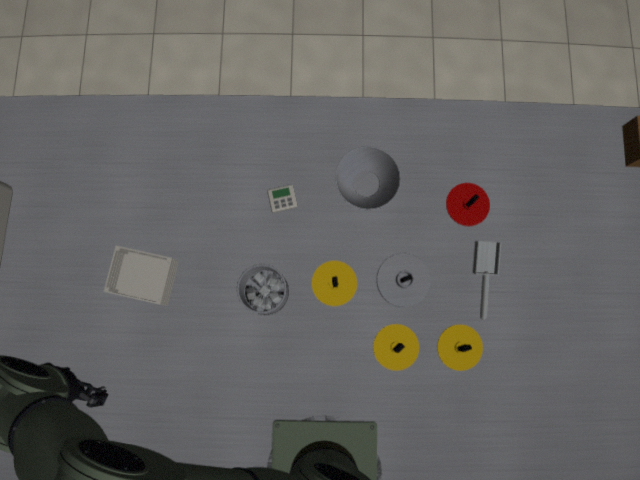

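View pics/side0.png

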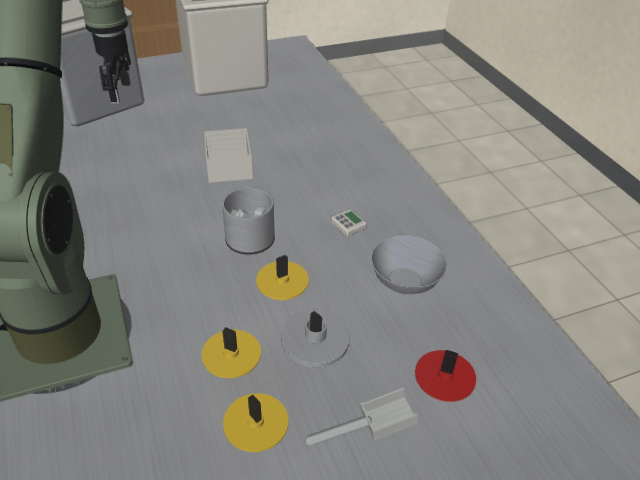

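The top view shows red at (468,204), three yellows at (334,283), (397,348) and (460,348), and the steel disc with collar and black tab at (404,279). The steel one is the nested pair, because the others are coloured and have no outer lid. The bucket is at (263,290). I'll measure both now and make one enlarged crop to confirm.

```bash
cat > meas.py <<'E'
from h import *
def ld(n):
    z=np.load(f'{n}0.npz'); return {k:z[k] for k in z.files}
t=ld('top'); P=cloud(t,t['d'])
def circ(p): 
    A=np.c_[2*p[:,:2],np.ones(len(p))]; s=np.linalg.lstsq(A,(p[:,:2]**2).sum(1),rcond=None)[0]
    return s[:2],np.sqrt(s[2]+s[:2]@s[:2])
def reg(c,r):
    v,u=np.mgrid[0:480,0:640]; return (np.hypot(u-c[0],v-c[1])<r)&(t['d']>0)
m=reg((404,279),34)
print('table z',np.median(P[330:340,200:230,2]))
for lo,hi in[(16,30),(46,62),(72,95)]:
    k=m&(P[...,2]>lo)&(P[...,2]<hi); q=P[k]; 
    print(lo,len(q),q.mean(0)); 
k=(m&(P[...,2]>12)).astype(np.uint8); c=max(cv2.findContours(k,0,1)[0],key=len)
(u,v),r=cv2.minEnclosingCircle(c); print('disc px',u,v,r,onz(t,u,v,22))
g=t['im'].max(2); b=(m&(g<60)).astype(np.uint8); R=cv2.minAreaRect(np.argwhere(b)[:,::-1].astype(np.float32)); print('tab',b.sum(),R)
bx=cv2.boxPoints(R); print('tab corners z84',[onz(t,*p,84)[:2].round(1) for p in bx])
m=reg((263,290),34); k=m&(P[...,2]>103)&(P[...,2]<118); q=P[k]; print('bucket rim',len(q),q[:,2].mean(),circ(q),)
k=k.astype(np.uint8); c=max(cv2.findContours(k,0,1)[0],key=len); (u,v),r=cv2.minEnclosingCircle(c); print('rim px',u,v,r,onz(t,u,v,110))
s=ld('side'); Ps=cloud(s,s['d'])
v,u=np.mgrid[0:480,0:640]; m=(np.hypot(u-249,v-210)<36)&(s['d']>0)&(abs(Ps[...,2]-110)<5); q=Ps[m]; print('side rim',len(q),circ(q),q[:,2].mean())
m=(np.hypot(u-316,v-335)<38)&(s['d']>0)
for lo,hi in[(18,27),(72,95)]:
    q=Ps[m&(Ps[...,2]>lo)&(Ps[...,2]<hi)]; print('side',lo,len(q),q.mean(0))
k=(m&(Ps[...,2]>12)&(Ps[...,2]<28)).astype(np.uint8)
a=cv2.resize(t['im'][240:320,360:450],(540,480),interpolation=2); b=cv2.resize(s['im'][290:370,270:360],(540,480),interpolation=2)
cv2.imwrite('pics/crop.png',cv2.resize(np.hstack([a,b]),(800,356))[...,::-1])
E
python3 meas.py
```

```text
table z 0.4392470088180145
16 1997 [ 491.65687455 -196.4333769    22.74997568]
46 97 [ 491.78266085 -197.7082961    54.44588585]
72 48 [ 492.03238961 -197.60286712   83.94645067]
disc px 403.31817626953125 279.3409118652344 27.088157653808594 [ 492.03107424 -197.77319938   22.        ]
tab 71 ((403.8398742675781, 278.8061828613281), (7.495316505432129, 16.26483726501465), 77.00537872314453)
tab corners z84 [array([ 492. , -167.6]), array([ 501.7, -207. ]), array([ 483.7, -211. ]), array([ 474. , -171.8])]
bucket rim 341 109.77012756880464 (array([457.39044871, 158.58500944]), np.float64(57.34044965463402))
rim px 261.046142578125 287.9993591308594 25.03740119934082 [457.16582262 158.82570415 110.        ]
side rim 374 (array([460.21229708, 157.36087977]), np.float64(57.22340006656888)) 109.17579947508258
side 18 2385 [ 492.14197278 -206.03613536   22.57023866]
side 72 100 [ 494.02003943 -199.86782494   81.175964  ]
```

View pics/crop.png

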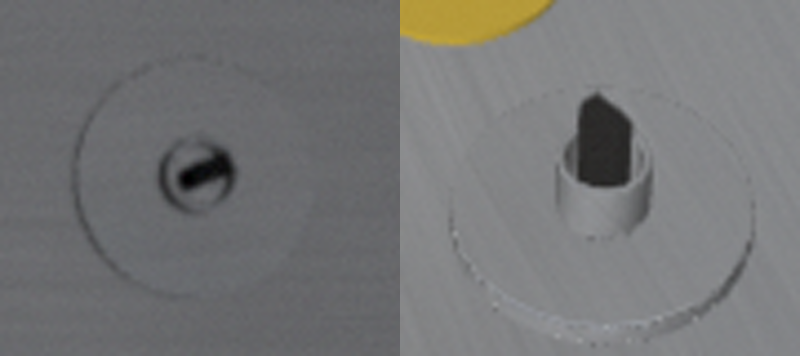

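The crop confirms it: an uncoloured steel disc and collar (centre about (403,279) in top), with a black tab rising from it. Next I'll get the tab's direction and write a helper for the moves.

```bash
cat >> h.py <<'E'
from scipy.spatial.transform import Rotation as Ro
def rot():
    q=ctrl.read_state()['tcp_rot']; return Ro.from_quat([q[1],q[2],q[3],q[0]])
def go(x,y,z,yaw=None):
    """shift (m) and turn (deg) in tool axes to world pos, pointing down, tool-y at yaw deg (mod 180, nearest)"""
    s=ctrl.read_state(); R=rot(); M=R.as_matrix(); c=np.degrees(np.arctan2(M[1,1],M[0,1]))
    if yaw is None: yaw=c
    yaw=c+(yaw-c+90)%180-90; a=np.radians(yaw)
    X=np.array([0,0,-1.]); Y=np.array([np.cos(a),np.sin(a),0]); G=np.c_[X,Y,np.cross(X,Y)]
    sh=M.T@(np.array([x,y,z])-s['position'])/1000; tu=(R.inv()*Ro.from_matrix(G)).as_rotvec(degrees=True)
    print('yaw now %.1f'%c,'tilt %.2f'%np.degrees(np.arccos(-M[2,0])),'pos',s['position'].round(1),'q',s['q'].round(2)); print('shift',sh.round(4),'turn',tu.round(2))
E
python3 - <<'E'
from h import *
for n,c in(('top',(404,279)),('side',(316,322))):
    z=np.load(n+'0.npz'); t={k:z[k] for k in z.files}; P=cloud(t,t['d']); v,u=np.mgrid[0:480,0:640]
    k=(np.hypot(u-c[0],v-c[1])<30)&(t['d']>0)&(P[...,2]>(78 if n=='top' else 60))&(P[...,2]<95)
    q=P[k][:,:2]; w,V=np.linalg.eigh(np.cov(q.T)); print(n,len(q),q.mean(0),np.sqrt(w),V[:,1],np.degrees(np.arctan2(V[1,0],V[0,0])))
    R=cv2.minAreaRect(q.astype(np.float32)); print(R)
go(480,0,200); go(492,-198,200)
E
```

```text
top 46 [ 492.13844594 -197.50085928] [3.40452875 6.84830217] [-0.34327718  0.93923415] -159.92333640346143
((492.2821960449219, -198.0386962890625), (11.453228950500488, 23.41863441467285), 19.78439712524414)
side 146 [ 493.91623631 -200.9236924 ] [3.55702103 7.80255426] [-0.42709181  0.90420827] -154.71685995650924
((494.70367431640625, -198.255615234375), (13.05211353302002, 26.75788688659668), 23.204601287841797)
yaw now 65.5 tilt 0.05 pos [238.5 522.9 191.4] q [-1.18  0.71 -0.03  1.48  0.02  0.95 -0.08]
shift [-0.0082 -0.3756  0.4368] turn [0.   0.   0.05]
yaw now 65.5 tilt 0.05 pos [238.5 522.9 191.4] q [-1.18  0.71 -0.03  1.48  0.02  0.95 -0.08]
shift [-0.0081 -0.5508  0.5298] turn [0.   0.   0.05]
```

Request:
send_rows(
  series=[
    [-1,-0.008,-0.376,0.437,45,0,0],
    [-1,-0.008,-0.376,0.437,45,0,0],
    [-1,-0.008,-0.376,0.437,45,0,0],
    [-1,-0.008,-0.376,0.437,45,0,0],
    [-1,-0.008,-0.376,0.437,45,0,0],
    [-1,-0.008,-0.376,0.437,45,0,0],
    [-1,-0.008,-0.376,0.437,45,0,0],
    [-1,-0.008,-0.376,0.437,45,0,0],
  ],
)

```text
t: 0.9
position: [406.5, 158.2, 197.3]
tcp_rot: [0.581, 0.403, 0.581, -0.403]
wrist_force: [0.7, -0.0, -0.3]
opening: 85.1
```

```bash
python3 -c "
from h import *
go(492,-198,180,21)"
```

```text
yaw now 20.5 tilt 0.01 pos [406.5 158.2 197.3] q [-0.53  0.51  0.14  1.95 -0.11  0.69  0.03]
shift [ 0.0174 -0.0447  0.3636] turn [-0.49  0.01  0.01]
```

Request:
send_rows(
  series=[
    [-1,0.017,-0.044,0.363,0,0,0],
    [-1,0.017,-0.044,0.363,0,0,0],
    [-1,0.017,-0.044,0.363,0,0,0],
    [-1,0.017,-0.044,0.363,0,0,0],
    [-1,0.017,-0.044,0.363,0,0,0],
    [-1,0.017,-0.044,0.363,0,0,0],
    [-1,0.017,-0.044,0.363,0,0,0],
    [-1,0.017,-0.044,0.363,0,0,0],
  ],
)

```text
t: 1.7
position: [491.6, -200.5, 179.8]
tcp_rot: [0.58, 0.404, 0.58, -0.405]
wrist_force: [0.4, 0.3, 0.3]
opening: 85.4
```

```bash
cat > wl.py <<'E'
from h import *
import sys
m,im,d=cam('wrist'); P=cloud(m,d); cv2.imwrite(f'pics/{sys.argv[1]}.png',im[...,::-1]); np.savez(sys.argv[1]+'.npz',im=im,d=d,**m)
E
python3 wl.py w1
python3 - <<'E'
from h import *
z=np.load('w1.npz'); t={k:z[k] for k in z.files}; P=cloud(t,t['d']); ok=t['d']>0
s=ctrl.read_state()['position']
for lo,hi,r in((18,27,75),(50,58,30),(78,90,25)):
    k=ok&(P[...,2]>lo)&(P[...,2]<hi)&(np.hypot(P[...,0]-492,P[...,1]+198)<r); q=P[k]
    if len(q)<5: print(lo,len(q));continue
    print(lo,len(q),q.mean(0),cv2.minEnclosingCircle(q[:,:2].astype(np.float32)),cv2.minAreaRect(q[:,:2].astype(np.float32)))
go(492,-198,180,21)
E
```

```text
18 15824 [ 490.6606774  -194.37095803   22.45265181] ((492.0478210449219, -197.7979736328125), 70.020263671875) ((491.8197021484375, -198.1034393310547), (138.42306518554688, 138.31378173828125), 26.035964965820312)
50 736 [ 491.34653029 -195.336804     54.00050853] ((492.1579284667969, -197.86322021484375), 21.994775772094727) ((492.50286865234375, -197.71629333496094), (42.32466506958008, 43.11503982543945), 19.41582679748535)
78 504 [ 492.00525286 -197.21557977   84.05093125] ((492.1906433105469, -197.8960723876953), 12.675652503967285) ((492.3175964355469, -197.8470458984375), (11.413166999816895, 24.315942764282227), 20.027612686157227)
yaw now 20.2 tilt 0.12 pos [ 491.7 -200.8  179.6] q [ 0.29  0.66  0.06  1.66 -0.05  0.82  0.73]
shift [-0.0004  0.0012 -0.0025] turn [-0.81  0.08  0.08]
```

View pics/w1.png

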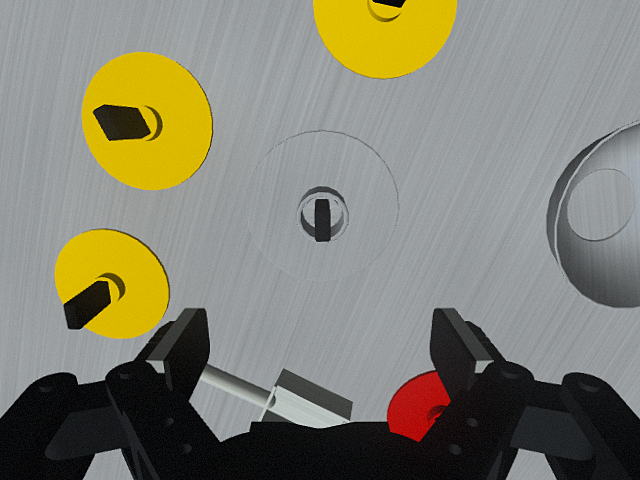

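The wrist view shows the tab at (322,220), square to the jaws, and the fit puts it at (492.2,-197.9) and 20°. I'll lower and close.

Request:
send_rows(
  series=[
    [-1,0.03,0.0015,-0.0025,0,0,0],
    [-1,0.06,0.0015,-0.0025,0,0,0],
    [-1,0.09,0.0015,-0.0025,0,0,0],
    [-1,0.11,0.0015,-0.0025,0,0,0],
    [-1,0.121,0.0015,-0.0025,0,0,0],
    [-1,0.121,0.0015,-0.0025,0,0,0],
    [-1,0.121,0.0015,-0.0025,0,0,0],
  ],
)

```text
t: 2.45
position: [492.8, -192.6, 60.1]
tcp_rot: [0.581, 0.403, 0.581, -0.403]
wrist_force: [1.2, -1.2, 0.3]
opening: 85.4
```

Request:
send_rows(
  series=[
    [0.3,0,0,0,0,0,0],
    [0.5,0,0,0,0,0,0],
    [0.6,0,0,0,0,0,0],
    [0.7,0,0,0,0,0,0],
    [0.7,0,0,0,0,0,0],
    [0.7,0,0,0,0,0,0],
  ],
)

```text
t: 3.05
position: [492.6, -192.6, 59.4]
tcp_rot: [0.581, 0.403, 0.581, -0.403]
wrist_force: [0.4, 1.1, -0.0]
opening: 12.5
```

Request:
send_rows(
  series=[
    [1,0,0,0,0,0,0],
    [1,0,0,0,0,0,0],
    [1,0,0,0,0,0,0],
    [1,0,0,0,0,0,0],
    [1,0,0,0,0,0,0],
    [1,0,0,0,0,0,0],
  ],
)

```text
t: 3.65
position: [492.5, -192.6, 59.3]
tcp_rot: [0.581, 0.403, 0.581, -0.403]
wrist_force: [-0.4, 0.4, 0.5]
opening: -0.1
```

```bash
python3 -c "
from h import *
go(492.2,-197.9,58,20)
print(ctrl.read_state()['wrist_force'])"
```

```text
yaw now 20.5 tilt 0.01 pos [ 492.5 -192.6   59.3] q [ 0.29  0.84  0.04  1.8  -0.06  0.51  0.73]
shift [ 0.0013 -0.0022  0.0049] turn [0.49 0.   0.  ]
[-0.38657626  0.3692309   0.47729782]
```

Run:
```python
from h import *
o=[]
for n,(x,y) in(('side',(240,270)),('wrist',(0,0))):
    m,im,d=cam(n); 
    if n=='side': im=cv2.resize(im[y:y+140,x:x+187],(640,480),interpolation=2)
    o.append(im)
cv2.imwrite('pics/g1.png',cv2.resize(np.hstack(o),(800,300))[...,::-1])
```

```text
(no output)
```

View pics/g1.png

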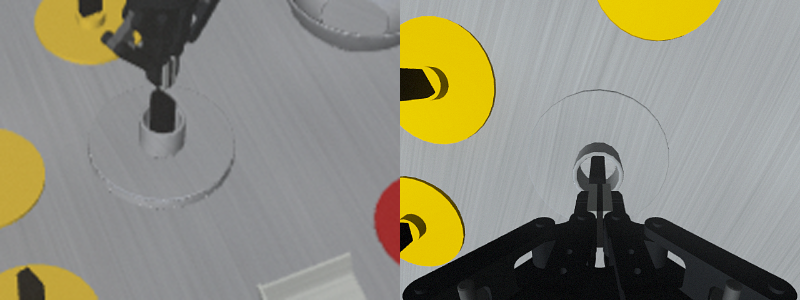

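The crop shows the fingers shut beside or above the tab, and nothing is gripped. I'll measure where the fingertips really are.

Run:
```python
from h import *
np.set_printoptions(suppress=True,precision=1)
for n in('side','wrist','top'):
    m,im,d=cam(n); P=cloud(m,d); np.savez(n+'1.npz',im=im,d=d,**m)
    k=(d>0)&(np.hypot(P[...,0]-492,P[...,1]+195)<40)
    print(n)
    for lo in range(48,125,6):
        q=P[k&(P[...,2]>=lo)&(P[...,2]<lo+6)]
        if len(q)>3: print(lo,len(q),q.min(0)[:2],q.max(0)[:2],np.median(q,0)[:2])
    q=P[(d>0)&(P[...,2]>18)&(P[...,2]<27)&(np.hypot(P[...,0]-492,P[...,1]+198)<85)]
    print('disc',cv2.minEnclosingCircle(q[:,:2].astype(np.float32)))
m=ctrl.camera_model('wrist'); print('wristcam',ray(m,320,240), ctrl.read_state()['position'])
```

```text
side
48 100 [ 473.2 -220.9] [ 517.1 -178. ] [ 489.8 -208.8]
54 73 [ 473.8 -220.8] [ 516.6 -181. ] [ 492.7 -205. ]
60 25 [ 485.6 -211.1] [ 503.6 -190.8] [ 491.4 -202.6]
66 23 [ 485.9 -212.2] [ 503.1 -188.2] [ 491.5 -204.2]
72 22 [ 486.1 -210.4] [ 504.  -187.7] [ 493.8 -206. ]
78 38 [ 485.5 -212. ] [ 504.3 -184.8] [ 493.8 -200.1]
84 37 [ 488.  -211.8] [ 501.1 -187.8] [ 494.8 -199.9]
96 4 [ 490.4 -203.3] [ 495.2 -199.4] [ 492.  -200.8]
102 11 [ 489.3 -205.6] [ 504.9 -199.1] [ 498.5 -202.7]
108 31 [ 481.2 -206.7] [ 510.2 -189.7] [ 491.5 -202. ]
114 31 [ 479.9 -205.1] [ 511.5 -190.1] [ 490.5 -200.6]
120 34 [ 482.8 -208.2] [ 510.7 -193.6] [ 493.1 -202.5]
disc ((494.53387451171875, -197.8753204345703), 72.0838623046875)
wrist
48 859 [ 470.4 -216.7] [ 513.9 -176. ] [ 486.4 -188. ]
54 931 [ 470.7 -216.9] [ 513.5 -176. ] [ 486.2 -188.2]
60 93 [ 483.  -191.1] [ 494.2 -185. ] [ 487.9 -186.7]
66 111 [ 483.  -190.6] [ 494.  -184.8] [ 488.  -186.8]
72 115 [ 482.8 -191. ] [ 493.8 -185.1] [ 488.  -186.8]
78 224 [ 482.8 -193.9] [ 495.1 -184.9] [ 488.  -187.7]
84 197 [ 483.4 -193.3] [ 494.5 -185.3] [ 489.  -189.4]
102 228 [ 478.4 -191.7] [ 500.8 -180.8] [ 488.5 -183.8]
108 487 [ 477.2 -192.1] [ 502.6 -180.6] [ 488.4 -183.9]
114 564 [ 477.1 -192.3] [ 502.6 -180.7] [ 488.4 -184. ]
120 622 [ 477.1 -192.3] [ 502.6 -180.7] [ 488.4 -184. ]
disc ((492.13946533203125, -197.8278045654297), 70.1229476928711)
top
disc ((505.4765319824219, -163.3663330078125), 58.37557601928711)
wristcam (array([ 466.7, -125.1,  241.9]), array([ 0.1, -0.3, -1. ])) [ 492.5 -192.5   59.4]
```

Run:
```python
from h import *
np.set_printoptions(suppress=True,precision=1)
z=np.load('w1.npz'); t={k:z[k] for k in z.files}; P=cloud(t,t['d'])
q=P[(t['d']>0)&(P[...,2]>120)]; print('w1 open, TCP z 179.6: lowest finger',np.percentile(q[:,2],[0,1,5]))
# initial side view: gripper at (238.5,522.9,191.4)
z=np.load('side0.npz'); t={k:z[k] for k in z.files}; P=cloud(t,t['d'])
k=(t['d']>0)&(np.hypot(P[...,0]-238,P[...,1]-523)<80)&(P[...,2]>100)
print('side0 lowest',np.percentile(P[k][:,2],[0,1,5]))
z=np.load('side1.npz'); t={k:z[k] for k in z.files}; P=cloud(t,t['d'])
k=(t['d']>0)&(np.hypot(P[...,0]-492,P[...,1]+195)<70)&(P[...,2]>90)
for lo in range(94,240,8):
    q=P[k&(P[...,2]>=lo)&(P[...,2]<lo+8)]
    if len(q)>2: print(lo,len(q),q.min(0)[:2],q.max(0)[:2])
```

```text
w1 open, TCP z 179.6: lowest finger [232.1 238.8 251. ]
side0 lowest [240.6 250.1 268.5]
94 4 [ 490.4 -203.3] [ 495.2 -199.4]
102 19 [ 481.5 -205.6] [ 508.  -189.7]
110 44 [ 479.9 -206.7] [ 511.5 -190.1]
118 44 [ 482.1 -208.2] [ 510.7 -193.1]
126 29 [ 483.3 -206.2] [ 509.2 -196.9]
134 25 [ 483.2 -209.2] [ 512.6 -197.9]
142 55 [ 471.5 -214.9] [ 528.3 -188.8]
150 119 [ 464.7 -217.6] [ 533.8 -184. ]
158 85 [ 457.6 -219.7] [ 545.7 -181.4]
166 96 [ 453.6 -219.9] [ 545.4 -183.8]
174 114 [ 447.  -225.3] [ 553.3 -180.3]
182 159 [ 434.1 -225.5] [ 556.  -164.1]
190 189 [ 435.7 -226.9] [ 555.5 -171.7]
198 123 [ 446.6 -219.2] [ 520.7 -200.9]
206 72 [ 453.7 -218.5] [ 511.3 -196.7]
214 45 [ 454.3 -216.7] [ 479.2 -199.7]
222 38 [ 457.4 -229.1] [ 512.  -193.4]
230 121 [ 457.4 -232.2] [ 525. -190.]
238 128 [ 457.6 -232.7] [ 524.8 -188.6]
```

Side and wrist depth agree: the real fingertips sit about 41 mm higher than the reported TCP, both open (allowing for the 13 mm swing) and shut. So I need reported z ≈ 17 for tips at 58. I'll open, then centre and descend.

Request:
send_rows(
  series=[
    [-1,0,0,0,0,0,0],
    [-1,0,0,0,0,0,0],
    [-1,0,0,0,0,0,0],
    [-1,0,0,0,0,0,0],
    [-1,0,-0.002,0.005,0.5,0,0],
    [-1,0,-0.002,0.005,0.5,0,0],
    [-1,0,-0.002,0.005,0.5,0,0],
    [-1,0,-0.002,0.005,0.5,0,0],
  ],
)

```text
t: 4.7
position: [492.4, -197.9, 59.4]
tcp_rot: [0.579, 0.406, 0.579, -0.406]
wrist_force: [0.4, -0.4, -0.3]
opening: 85.4
```

```bash
python3 -c "
from h import *
go(492.2,-197.9,17.5,20)"
```

```text
yaw now 20.0 tilt 0.00 pos [ 492.4 -197.9   59.4] q [ 0.3   0.84  0.04  1.79 -0.06  0.51  0.73]
shift [ 0.0419 -0.0002 -0.0001] turn [-0.01  0.    0.  ]
```

Request:
send_rows(
  series=[
    [-1,0.015,0,0,0,0,0],
    [-1,0.03,0,0,0,0,0],
    [-1,0.038,0,0,0,0,0],
    [-1,0.042,0,0,0,0,0],
    [0.3,0.042,0,0,0,0,0],
    [0.5,0.042,0,0,0,0,0],
    [0.5,0.042,0,0,0,0,0],
    [0.5,0.042,0,0,0,0,0],
  ],
)

```text
t: 5.5
position: [492.6, -198.0, 17.7]
tcp_rot: [0.579, 0.406, 0.579, -0.406]
wrist_force: [-0.4, -0.4, 1.1]
opening: 28.0
```

Request:
send_rows(
  series=[
    [0.65,0,0,0,0,0,0],
    [0.7,0,0,0,0,0,0],
    [0.8,0,0,0,0,0,0],
    [1,0,0,0,0,0,0],
    [1,0,0,0,0,0,0],
    [1,0,0,0,0,0,0],
  ],
)

```text
t: 6.1
position: [492.7, -198.0, 17.7]
tcp_rot: [0.579, 0.406, 0.579, -0.406]
wrist_force: [1.1, 0.9, 6.1]
opening: 10.8
```

Run:
```python
from h import *
go(492.2,-197.9,17.5,20)
m,im,d=cam('side'); P=cloud(m,d)
q=P[(d>0)&(P[...,2]>18)&(P[...,2]<27)&(np.hypot(P[...,0]-492,P[...,1]+198)<85)]
print('disc',cv2.minEnclosingCircle(q[:,:2].astype(np.float32)),np.median(q[:,2]))
```

```text
yaw now 20.0 tilt 0.05 pos [ 492.7 -198.    17.7] q [ 0.3   0.91  0.03  1.81 -0.06  0.42  0.73]
shift [ 0.0002 -0.0005 -0.0003] turn [-0.    0.03 -0.03]
disc ((495.4112854003906, -198.67872619628906), 71.499755859375) 22.641268369545415
```

Gripped at 10.8 mm. Lifting slowly.

Request:
send_rows(
  series=[
    [1,-0.005,0,0,0,0,0],
    [1,-0.015,0,0,0,0,0],
    [1,-0.03,0,0,0,0,0],
    [1,-0.05,0,0,0,0,0],
    [1,-0.075,0,0,0,0,0],
    [1,-0.1,0,0,0,0,0],
    [1,-0.125,0,0,0,0,0],
    [1,-0.14,0,0,0,0,0],
  ],
)

```text
t: 6.95
position: [492.5, -198.1, 159.7]
tcp_rot: [0.58, 0.406, 0.579, -0.406]
wrist_force: [-0.1, -0.4, -5.9]
opening: 10.9
```

Request:
send_rows(
  series=[
    [1,-0.006,0,0,0,0,0],
    [1,-0.01,0,0,0,0,0],
    [1,-0.01,0,0,0,0,0],
    [1,-0.01,0,0,0,0,0],
  ],
)

```text
t: 7.35
position: [492.1, -197.8, 166.7]
tcp_rot: [0.579, 0.406, 0.58, -0.406]
wrist_force: [0.2, -0.7, -5.8]
opening: 10.9
```

Run:
```python
from h import *
go(458,158.3,167.5)
print(ctrl.read_state()['wrist_force'],ctrl.read_state()['wrist_torque'],ctrl.read_state()['opening'])
m,im,d=cam('wrist'); P=cloud(m,d); s=ctrl.read_state()['position']
cv2.imwrite('pics/c1.png',im[...,::-1])
for lo,hi,r in((150,185,75),(190,215,25)):
    k=(d>0)&(P[...,2]>lo)&(P[...,2]<hi)&(np.hypot(P[...,0]-s[0],P[...,1]-s[1])<r); q=P[k]
    if len(q)<9: print(lo,len(q));continue
    A=np.c_[q[:,:2]-s[:2],np.ones(len(q))]; print(lo,len(q),np.median(q,0),cv2.minEnclosingCircle(q[:,:2].astype(np.float32)),'plane',np.linalg.lstsq(A,q[:,2],rcond=None)[0])
```

```text
yaw now 20.0 tilt 0.07 pos [ 492.1 -197.8  166.7] q [ 0.29  0.67  0.06  1.68 -0.05  0.79  0.72]
shift [-0.0006  0.0897 -0.3463] turn [-0.   -0.04  0.05]
[ 0.20353327 -0.70075287 -5.7688054 ] [ 0.0331471   0.04899212 -0.00356267] 10.850508409156232
150 41356 [ 478.58682336 -176.81184679  171.56070207] ((491.58636474609375, -197.76914978027344), 70.06195831298828) plane [-2.86545727e-04 -4.08310053e-03  1.71846194e+02]
190 3012 [ 486.02793453 -185.38276871  203.00213517] ((490.8017272949219, -195.91366577148438), 21.713211059570312) plane [ 9.78192443e-02 -2.53246532e-01  2.05827038e+02]
```

View pics/c1.png

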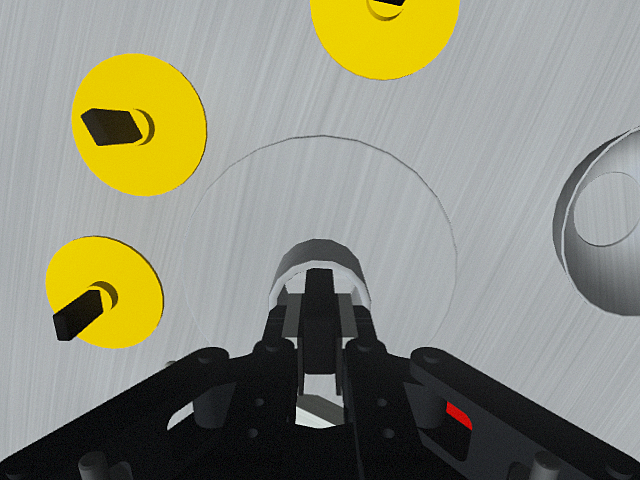

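The pair is held level: plate top at 171.8 mm (flat), lid axis at (491.6,-197.8), collar in place around the tab. I'll carry it most of the way and look at the bucket from there.

Request:
send_rows(
  series=[
    [1,0,0.004,-0.015,0,0,0],
    [1,0,0.012,-0.046,0,0,0],
    [1,0,0.022,-0.085,0,0,0],
    [1,0,0.032,-0.124,0,0,0],
    [1,0,0.042,-0.162,0,0,0],
    [1,0,0.052,-0.2,0,0,0],
    [1,0,0.06,-0.232,0,0,0],
    [1,0,0.0646,-0.249,0,0,0],
  ],
)

```text
t: 8.2
position: [467.1, 61.5, 167.0]
tcp_rot: [0.579, 0.405, 0.58, -0.405]
wrist_force: [0.3, -0.0, -3.8]
opening: 11.1
```

Request:
send_rows(
  series=[
    [1,0,0,0,0,0,0],
    [1,0,0,0,0,0,0],
  ],
)

```text
t: 8.4
position: [467.7, 58.3, 167.1]
tcp_rot: [0.579, 0.405, 0.579, -0.406]
wrist_force: [0.5, -0.5, -5.0]
opening: 11.0
```

```bash
cat > b.py <<'E'
from h import *
m,im,d=cam('wrist'); P=cloud(m,d); s=ctrl.read_state(); sp=s['position']
k=(d>0)&(abs(P[...,2]-110)<4)&(np.hypot(P[...,0]-457.5,P[...,1]-158.5)<70); q=P[k]
A=np.c_[2*q[:,:2],np.ones(len(q))]; 
if len(q)>20:
    r=np.hypot(*(q[:,:2]-[457.5,158.5]).T); print('rim',len(q),q[:,2].mean(), np.percentile(r,[1,50,99]))
    x=np.linalg.lstsq(A,(q[:,:2]**2).sum(1),rcond=None)[0]; print('fit',x[:2],np.sqrt(x[2]+x[:2]@x[:2]), 'span',q.min(0),q.max(0))
cv2.imwrite('pics/b1.png',im[...,::-1])
k=(d>0)&(P[...,2]>160)&(P[...,2]<180)&(np.hypot(*(P[...,:2]-sp[:2]).transpose(2,0,1))<75); q=P[k]
print('lid',len(q),cv2.minEnclosingCircle(q[:,:2].astype(np.float32)),np.median(q[:,2]))
go(457.4,158.6,166.7); print(s['wrist_force'],s['opening'])
E
python3 b.py
```

```text
rim 3344 109.8596046535013 [54.03244353 56.52620819 59.9475336 ]
fit [456.97662743 158.20812921] 56.72522889925115 span [397.46221855 111.39857659 106.00666451] [516.58137122 215.47729472 112.68234026]
lid 40853 ((466.528076171875, 58.42549514770508), 69.90596771240234) 171.93344566363695
yaw now 20.0 tilt 0.04 pos [467.8  57.7 167.2] q [-0.26  0.6   0.12  1.89 -0.11  0.66  0.27]
shift [ 0.0004  0.0246 -0.0984] turn [0.   0.02 0.03]
[ 0.56424775 -0.4438876  -5.3123443 ] 11.099322358928358
```

The bucket from the wrist is (457.0,158.3), agreeing with the top view to within 1 mm. Moving over it.

Request:
send_rows(
  series=[
    [1,0,0.005,-0.018,0,0,0],
    [1,0,0.011,-0.045,0,0,0],
    [1,0,0.018,-0.072,0,0,0],
    [1,0,0.023,-0.09,0,0,0],
    [1,0,0.0245,-0.098,0,0,0],
    [1,0,0.0245,-0.098,0,0,0],
    [1,0,0.0245,-0.098,0,0,0],
    [1,0,0.0245,-0.098,0,0,0],
  ],
)

```text
t: 9.25
position: [457.8, 157.3, 167.4]
tcp_rot: [0.579, 0.406, 0.579, -0.406]
wrist_force: [-0.6, -0.3, -4.9]
opening: 10.8
```

```bash
python3 b.py
python3 - <<'E'
from h import *
m,im,d=cam('top'); P=cloud(m,d)
k=(d>0)&(P[...,2]>165)&(P[...,2]<178)&(np.hypot(P[...,0]-457,P[...,1]-158)<85); q=P[k]
print(len(q),cv2.minEnclosingCircle(q[:,:2].astype(np.float32)))
E
```

```text
lid 40276 ((456.55609130859375, 155.99183654785156), 69.94715881347656) 172.16740030305286
yaw now 19.9 tilt 0.02 pos [457.8 157.5 167.4] q [-0.48  0.62  0.15  1.84 -0.13  0.69  0.09]
shift [ 0.0007  0.     -0.0011] turn [0.   0.02 0.01]
[-0.90293488  0.26262215 -5.00082333] 11.338500991465201
535 ((464.2793884277344, 120.96466827392578), 59.520912170410156)
```

Request:
send_rows(
  series=[
    [1,0.004,0,-0.001,0,0,0],
    [1,0.01,0,-0.001,0,0,0],
    [1,0.017,0,-0.001,0,0,0],
    [1,0.024,0,-0.001,0,0,0],
    [1,0.03,0,-0.001,0,0,0],
    [1,0.034,0,-0.001,0,0,0],
    [1,0.036,0,-0.001,0,0,0],
    [1,0.036,0,-0.001,0,0,0],
  ],
)

```text
t: 10.15
position: [457.1, 159.5, 131.2]
tcp_rot: [0.579, 0.406, 0.579, -0.406]
wrist_force: [-1.4, -0.2, -4.3]
opening: 11.0
```

Run:
```python
from h import *
go(457.4,158.3,113)
for i in range(2):
    m,im,d=cam('wrist'); P=cloud(m,d); s=ctrl.read_state(); sp=s['position']
    k=(d>0)&(abs(P[...,2]-sp[2]-5)<8)&(np.hypot(*(P[...,:2]-sp[:2]).transpose(2,0,1))<76); q=P[k]
    print('lid',len(q),cv2.minEnclosingCircle(q[:,:2].astype(np.float32)),np.median(q[:,2]),sp,s['wrist_force'])
```

```text
yaw now 20.0 tilt 0.02 pos [457.1 159.5 131.2] q [-0.48  0.68  0.13  1.89 -0.15  0.59  0.1 ]
shift [ 0.0182 -0.0002  0.0012] turn [0.   0.01 0.02]
lid 40527 ((455.8555603027344, 158.02395629882812), 70.19026947021484) 135.9664264757376 [457.23818336 159.5673394  131.38103378] [ 0.4561975  -0.1694126  -4.14420974]
lid 40508 ((456.11614990234375, 158.0250701904297), 70.1434555053711) 136.18175629120395 [457.27332417 159.60660118 131.50253429] [ 0.27856361 -0.98142635 -4.70925093]
```

Request:
send_rows(
  series=[
    [1,0.001,0,0.001,0,0,0],
    [1,0.003,0,0.001,0,0,0],
    [1,0.006,0,0.001,0,0,0],
    [1,0.008,0,0.001,0,0,0],
    [1,0.01,0,0.001,0,0,0],
    [1,0.012,0,0.001,0,0,0],
    [1,0.012,0,0.001,0,0,0],
  ],
)

```text
t: 10.95
position: [457.4, 158.6, 119.1]
tcp_rot: [0.579, 0.405, 0.579, -0.406]
wrist_force: [0.2, -0.1, -5.6]
opening: 11.1
```

```bash
python3 -c "
from h import *
go(457.4,158.6,113);s=ctrl.read_state();print(s['wrist_force'],s['wrist_torque'])"
```

```text
yaw now 20.0 tilt 0.03 pos [457.4 158.6 119.1] q [-0.47  0.7   0.12  1.9  -0.15  0.55  0.1 ]
shift [ 0.0061 -0.     -0.    ] turn [0.   0.   0.03]
[ 0.22383585 -0.05851437 -5.56526358] [ 0.01510198 -0.00700211  0.05595378]
```

No contact, and the plug is inside the mouth. Final slow lowering.

Request:
send_rows(
  series=[
    [1,0.001,0,0,0,0,0],
    [1,0.0025,0,0,0,0,0],
    [1,0.004,0,0,0,0,0],
    [1,0.005,0,0,0,0,0],
    [1,0.0055,0,0,0,0,0],
    [1,0.006,0,0,0,0,0],
    [1,0.0065,0,0,0,0,0],
    [1,0.0065,0,0,0,0,0],
  ],
)

```text
t: 11.75
position: [457.6, 158.6, 113.6]
tcp_rot: [0.579, 0.406, 0.579, -0.405]
wrist_force: [-5.3, -1.8, 16.1]
opening: 10.9
```

```bash
cat > lid.py <<'E'
from h import *
import sys
z0=float(sys.argv[1])
m,im,d=cam('wrist'); P=cloud(m,d); s=ctrl.read_state()
c=np.array([457.2,158.3]); r=np.hypot(*(P[...,:2]-c).transpose(2,0,1))
k=(d>0)&(abs(P[...,2]-z0)<7)&(r<73); q=P[k]; k2=k&(r>26)&(r<66); p=P[k2]
A=np.c_[p[:,:2]-c,np.ones(len(p))]
print('lid',len(q),cv2.minEnclosingCircle(q[:,:2].astype(np.float32)),'plane',np.linalg.lstsq(A,p[:,2],rcond=None)[0].round(4),s['position'].round(1),s['wrist_force'].round(1),s['opening'])
k=(d>0)&(abs(P[...,2]-180)<4)&(r<30); q=P[k]
if len(q)>20: print('tabtop',len(q),q[:,2].mean(),cv2.minAreaRect(q[:,:2].astype(np.float32)))
E
python3 lid.py 118; python3 -c "
from h import *
go(457.4,158.6,113)"
```

```text
lid 40005 ((456.273193359375, 157.3382110595703), 70.0174789428711) plane [-0.000000e+00 -1.000000e-03  1.184982e+02] [457.5 158.6 113.6] [-5.  -1.7 15.9] 11.023938980532277
tabtop 2912 180.12969960996804 ((453.8912048339844, 161.099853515625), (29.2507381439209, 30.94363021850586), 73.48627471923828)
yaw now 20.0 tilt 0.04 pos [457.5 158.6 113.6] q [-0.47  0.7   0.12  1.91 -0.15  0.54  0.1 ]
shift [ 0.0006 -0.0002 -0.    ] turn [ 0.   -0.01 -0.03]
```

The plate is at 118.5 mm and flat, with firm contact, so it's fully seated. I'll relieve the push, then open.

Request:
send_rows(
  series=[
    [1,-0.0007,0,0,0,0,0],
    [1,-0.0007,0,0,0,0,0],
    [0.6,-0.0007,0,0,0,0,0],
    [0.3,-0.0007,0,0,0,0,0],
    [0,-0.0007,0,0,0,0,0],
    [-0.5,-0.0007,0,0,0,0,0],
    [-1,-0.0007,0,0,0,0,0],
    [-1,-0.0007,0,0,0,0,0],
  ],
)

```text
t: 12.6
position: [457.6, 158.6, 113.5]
tcp_rot: [0.579, 0.406, 0.579, -0.406]
wrist_force: [0.7, -0.5, -0.7]
opening: 83.4
```

Request:
send_rows(
  series=[
    [-1,0,0,0,0,0,0],
    [-1,0,0,0,0,0,0],
    [-1,-0.03,0,0,0,0,0],
    [-1,-0.06,0,0,0,0,0],
    [-1,-0.06,0,0,0,0,0],
    [-1,-0.06,0,0,0,0,0],
  ],
)

```text
t: 13.2
position: [457.6, 158.7, 173.7]
tcp_rot: [0.579, 0.406, 0.579, -0.405]
wrist_force: [-0.2, 0.6, -1.0]
opening: 85.6
```

Run:
```python
from h import *
m,im,d=cam('wrist'); P=cloud(m,d); cv2.imwrite('pics/s1.png',im[...,::-1]); c=np.array([457.2,158.3]); r=np.hypot(*(P[...,:2]-c).transpose(2,0,1))
for z0,R in((118,76),(150,30),(180,25),(110,70)):
    q=P[(d>0)&(abs(P[...,2]-z0)<4)&(r<R)]
    if len(q)>10: print(z0,len(q),np.median(q[:,2]),cv2.minEnclosingCircle(q[:,:2].astype(np.float32)),cv2.minAreaRect(q[:,:2].astype(np.float32)))
go(457.4,158.3,100); print(ctrl.read_state()['wrist_force'])
```

```text
118 29158 118.48153165603652 ((456.1561279296875, 156.9674835205078), 70.20117950439453) ((456.3191833496094, 156.892578125), (138.52694702148438, 139.16433715820312), 24.83506965637207)
150 1518 150.1437383484053 ((456.4596252441406, 157.47998046875), 22.021251678466797) ((455.8597412109375, 158.21656799316406), (43.326416015625, 41.80234909057617), 22.752830505371094)
180 1085 180.32772438521576 ((456.8409118652344, 158.89797973632812), 12.608193397521973) ((456.8599853515625, 159.1884307861328), (11.680490493774414, 23.938804626464844), 19.753664016723633)
110 28 113.44940645402184 ((449.00567626953125, 182.4263153076172), 43.994590759277344) ((446.94708251953125, 181.9337158203125), (34.72278594970703, 86.04834747314453), 20.963151931762695)
yaw now 20.0 tilt 0.03 pos [457.3 158.6 173.2] q [-0.49  0.61  0.15  1.84 -0.13  0.71  0.09]
shift [0.0732 0.     0.0003] turn [-0.   -0.    0.03]
[ 0.20077769  0.28193316 -0.2252508 ]
```

View pics/s1.png

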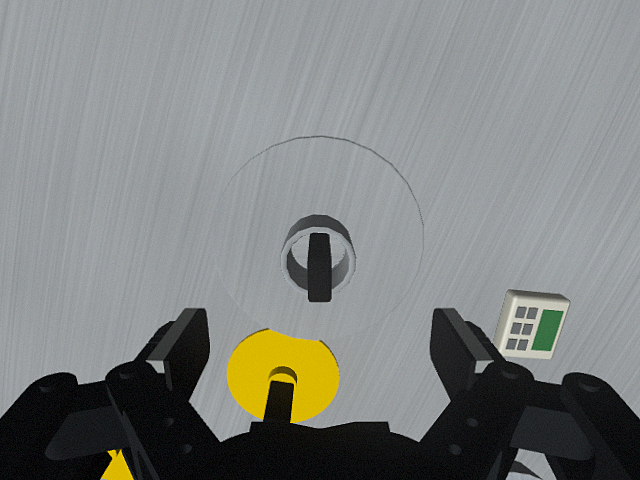

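The wrist view shows the pair seated: tab top at (318,265) and collar ring around it. Tab top is at 180.3 mm and the tab axis at (456.8,159.0). The collar is at (456.3,157.4), within its play. Now the tool goes down over the collar; tips should end near 125 mm.

```bash
python3 -c "
from h import *
go(456.4,157.6,80)"
```

```text
yaw now 20.0 tilt 0.03 pos [457.3 158.6 173.2] q [-0.49  0.61  0.15  1.84 -0.13  0.71  0.09]
shift [ 0.0932 -0.0012  0.0006] turn [-0.   -0.    0.03]
```

Request:
send_rows(
  series=[
    [-1,0.025,-0.0012,0.0006,0,0,0],
    [-1,0.05,-0.0012,0.0006,0,0,0],
    [-1,0.065,-0.0012,0.0006,0,0,0],
    [-1,0.075,-0.0012,0.0006,0,0,0],
    [-1,0.082,-0.0012,0.0006,0,0,0],
    [-1,0.087,-0.0012,0.0006,0,0,0],
    [-1,0.09,-0.0012,0.0006,0,0,0],
    [-1,0.09,-0.0012,0.0006,0,0,0],
  ],
)

```text
t: 14.05
position: [456.6, 157.7, 83.5]
tcp_rot: [0.579, 0.406, 0.579, -0.406]
wrist_force: [0.2, -0.9, 0.0]
opening: 85.1
```

Run:
```python
from h import *
go(456.4,157.6,80); print(ctrl.read_state()['wrist_force'])
m,im,d=cam('side'); P=cloud(m,d)
w=cam('wrist')[1]
cv2.imwrite('pics/d1.png',cv2.resize(np.hstack([cv2.resize(im[130:270,160:347],(640,480),interpolation=2),w]),(800,300))[...,::-1])
```

```text
yaw now 20.0 tilt 0.00 pos [456.6 157.7  83.5] q [-0.46  0.76  0.1   1.94 -0.16  0.45  0.11]
shift [ 0.0035 -0.0002 -0.    ] turn [0. 0. 0.]
[ 0.18599768 -0.85773955  0.0376492 ]
```

View pics/d1.png

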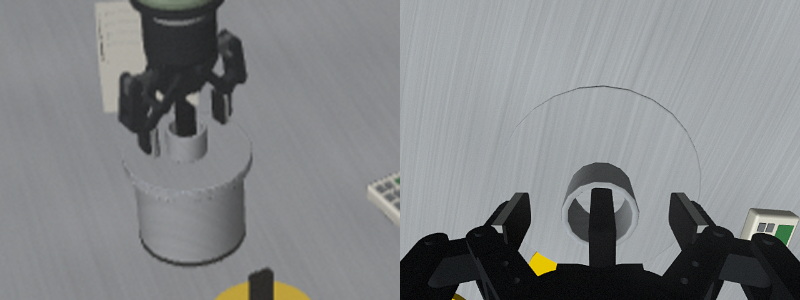

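Fingers straddle the collar, the tab is free between them, and there's no contact. Closing gently.

Request:
send_rows(
  series=[
    [-0.5,0,0,0,0,0,0],
    [-0.2,0,0,0,0,0,0],
    [-0.1,0,0,0,0,0,0],
    [-0.05,0,0,0,0,0,0],
    [0,0,0,0,0,0,0],
    [0.1,0,0,0,0,0,0],
    [0.3,0,0,0,0,0,0],
    [0.6,0,0,0,0,0,0],
  ],
)

```text
t: 14.95
position: [456.8, 157.7, 84.1]
tcp_rot: [0.579, 0.406, 0.579, -0.405]
wrist_force: [-1.4, -0.1, 12.9]
opening: 42.9
```

Request:
send_rows(
  series=[
    [1,0,0,0,0,0,0],
    [1,0,0,0,0,0,0],
    [1,0,0,0,0,0,0],
    [1,0,0,0,0,0,0],
  ],
)

```text
t: 15.35
position: [456.9, 157.7, 84.1]
tcp_rot: [0.579, 0.406, 0.579, -0.405]
wrist_force: [-1.6, 0.5, 13.5]
opening: 42.7
```

```bash
python3 lid.py 118
```

```text
lid 48941 ((455.8941955566406, 157.0893096923828), 70.17334747314453) plane [-2.000000e-04 -7.000000e-04  1.184886e+02] [456.8 157.7  84.1] [-2.1  0.  12.5] 42.93410825168172
tabtop 3899 179.97209279034874 ((456.6778564453125, 160.4420166015625), (56.25785827636719, 22.031339645385742), 21.65302848815918)
```

Collar gripped (42.8 mm), lid flat. Lifting straight up, slowly at first.

Request:
send_rows(
  series=[
    [1,-0.002,0,0,0,0,0],
    [1,-0.004,0,0,0,0,0],
    [1,-0.007,0,0,0,0,0],
    [1,-0.01,0,0,0,0,0],
    [1,-0.014,0,0,0,0,0],
    [1,-0.018,0,0,0,0,0],
    [1,-0.02,0,0,0,0,0],
    [1,-0.02,0,0,0,0,0],
  ],
)

```text
t: 16.2
position: [456.7, 157.7, 103.8]
tcp_rot: [0.579, 0.406, 0.579, -0.406]
wrist_force: [-0.1, -0.2, -2.5]
opening: 42.3
```

```bash
python3 lid.py 138.5; python3 -c "
from h import *
go(456.7,157.7,180)"
```

```text
lid 50388 ((455.8235778808594, 157.30784606933594), 69.84830474853516) plane [-5.000000e-04 -8.000000e-04  1.381434e+02] [456.6 157.7 103.6] [ 0.2  0.4 -2.8] 43.04996001834643
tabtop 4161 180.54468291450118 ((457.0212097167969, 158.54598999023438), (56.893062591552734, 25.47552490234375), 19.403831481933594)
yaw now 20.0 tilt 0.01 pos [456.6 157.7 103.6] q [-0.46  0.72  0.11  1.92 -0.16  0.51  0.11]
shift [-0.0764  0.0001 -0.    ] turn [-0.    0.   -0.01]
```

Request:
send_rows(
  series=[
    [1,-0.005,0,0,0,0,0],
    [1,-0.015,0,0,0,0,0],
    [1,-0.028,0,0,0,0,0],
    [1,-0.042,0,0,0,0,0],
    [1,-0.056,0,0,0,0,0],
    [1,-0.067,0,0,0,0,0],
    [1,-0.074,0,0,0,0,0],
    [1,-0.077,0,0,0,0,0],
  ],
)

```text
t: 17.05
position: [456.8, 157.7, 181.4]
tcp_rot: [0.579, 0.406, 0.579, -0.405]
wrist_force: [-0.1, -0.0, -3.2]
opening: 42.3
```

Request:
send_rows(
  series=[
    [1,0,0,0,0,0,0],
    [1,0,0,0,0,0,0],
    [1,0,0,0,0,0,0],
    [1,0,0,0,0,0,0],
    [1,0,0,0,0,0,0],
  ],
)

```text
t: 17.55
position: [456.5, 157.6, 180.4]
tcp_rot: [0.579, 0.406, 0.579, -0.406]
wrist_force: [0.3, 0.3, -3.3]
opening: 42.8
```

```bash
python3 lid.py 215
python3 - <<'E'
from h import *
m,im,d=cam('side'); P=cloud(m,d); c=np.array([459.5,157.3]); r=np.hypot(*(P[...,:2]-c).transpose(2,0,1))
for lo,hi in((111,122),(172,184),(205,222)):
    q=P[(d>0)&(P[...,2]>lo)&(P[...,2]<hi)&(r<85)]
    if len(q)>5: print(lo,len(q),np.median(q,0),cv2.minEnclosingCircle(q[:,:2].astype(np.float32)))
cv2.imwrite('pics/e1.png',cv2.resize(im[80:290,120:400],(800,600),interpolation=2)[...,::-1])
E
```

```text
lid 50829 ((455.8078918457031, 157.18392944335938), 69.98754119873047) plane [-1.000000e-03 -1.200000e-03  2.146735e+02] [456.6 157.6 180.4] [-0.3  0.1 -2.2] 42.27828857691914
111 1094 [453.58296749 146.92532423 114.8004851 ] ((458.07635498046875, 157.1782684326172), 61.930423736572266)
205 1484 [450.10067737 133.12435083 214.80779247] ((457.2851867675781, 155.49998474121094), 73.45784759521484)
```

View pics/e1.png

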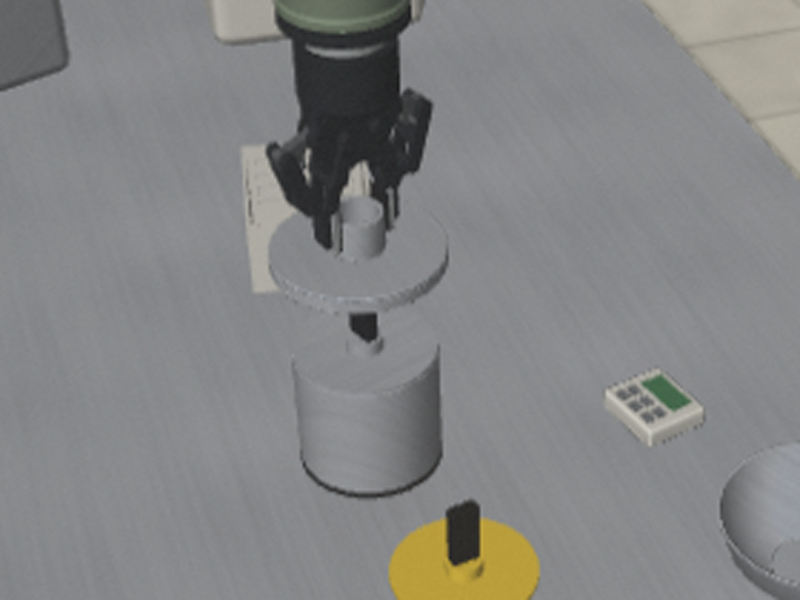

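The outer lid is held level at (363,250) in the crop. The inner lid sits flat on the bucket at (365,360), with its tab clear below. Handing in.

```bash
python3 -c "
from workcell import ctrl
print(ctrl.finish_job())"
```

```text
the job is handed in; nothing more can be done
None
```

The pair was carried by the tab and seated on the bucket, the tab was let go, and the outer lid is now held up above the bucket by its collar. I handed it in at about 17.7 s and got no verdict back.

**Last checks:**
- **Outer lid:** it is level to about 0.002 rad. By depth the collar centre is about 121 mm above the rim, and the skirt's lower edge about 20 mm above the tab top. It sits within 2 mm of the bucket axis. The weight on the wrist is about 2–3 N, which fits the outer lid alone.
- **Inner lid:** it still looks seated, with its flange at about 114.8 mm where 114 is nominal. After I let go, the tab top was at 180.3 mm and the tab about 1 mm off the bucket axis.
- **Surroundings:** the bucket looks upright in the last side view. I saw no contact with the bowl, timer, basket or scoop, but I did not measure their positions again at the end.

**What disagreed:**
- **Fingertip height:** the real fingertips are about 41 mm higher than the reported tool position. My first grasp therefore closed on nothing, above the tab; it touched nothing, and I corrected for the offset.
- **Seating force:** seating pressed down with roughly 20 N in all before I eased off.
- **Side camera:** it reads about 2–3 mm high in x compared with the top and wrist cameras, so I relied on those two.

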